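# Find the free flap of the extraction box and push it open

## Robot

A 6-joint arm with a two-finger parallel gripper is mounted at the origin on the work surface. World frame = base frame: x ahead of the robot, y to its left, z up, the work surface at z = 0. Lengths are in m, angles in degrees, forces in N, time in s.
With the tool pointing down it reaches from about 0.375 to 0.9 m from the base axis. Payload 3.1 kg.
Tool frame: the origin (TCP) lies at the very end of the fingers, on their centre line; the grasp point (between the pads) lies 19 mm behind it (grip_point_offset is the distance from the TCP to the grasp point, in m); y points along the fingers, x is the direction in which the jaws open and shut, and the axes are right-handed (so a half turn about y gives the same grasp; the last joint's range is limited). The gripper opens to 87 mm and grips with 3 to 60 N. Pads are 19 mm wide; open, the fingers measure 117 mm over their backs; the gripper's body (75 mm by 190 mm) begins 51 mm behind the grasp point.
Start: joints at [-10.227, 30.224, 82.088, -0, 67.689, -10.227], TCP at [0.625, 0, 0.223] pointing down, gripper open.
Joint ranges: [-176.69, 176.69], [-43.24, 126.21], [12.49, 139.97], [-82, 262], [0, 151.66], [-163.58, 163.58]. Speed limits (degrees/s): [159.86, 159.86, 180, 180, 180, 180].

## Interface

Orientations are given as a 3x3 rotation matrix whose columns are the frame's x, y, z axes.
In Python, from rig import * gives the robot as it stands.
- The arm moves only by the tool send_rows, never from a script. Its argument "moves" is text: rows parted by semicolons, each of 5 numbers parted by spaces: the finger opening in mm, from 0 to 87, then the shift along the tool's x, y, z in mm, then the turn about the tool's y in degrees. In form: fingers dx dy dz yaw; .... A call has 1 to 20 rows; each row shifts and turns the commanded pose from where the row before left it, along the tool's axes as they then stand; what a row does not reach is not made up. A row lasts 1/12 s, in which the tool goes at most 41.7 mm and 7.16 degrees, less where a joint would pass 70% of its speed; a pose out of reach is approached as far as the arm can. A call is refused whole if a number of a shift passes 41.7 or a number of a turn 7.16, either way. A call with a gripper value outside its range is refused whole. The fingers move at their own pace and stop on an object; the grip force is fixed at half the most. Time passes only in rows, so rows that do not move let the fingers close. It gives the time, the measured TCP pose, the force and the opening at its end, in the units of the state.
- read_state(): the state, without advancing time (a new reading comes with each control period).
- capture(name): name is "scene" or "side" or "wrist"; returns a dict with "image" (480x640x3 uint8, blue, green, red), "z_map" (480x640 float32, m along the optical axis (not along the pixel's ray), 0 where there is no reading), "mtx" (3x3 intrinsics, pixels), "distortion" ([k1, k2, p1, p2, k3] as OpenCV has them; the pictures are not rectified), "origin" and "rotation" of the camera in the world; the wrist camera has in their place "tool_from_camera" (4x4, takes a point from camera to tool coordinates, whose origin is the TCP and whose axes are the tool frame's). Camera axes: x right, y up, looking along -z (the intrinsics and any distortion apply to the point x, -y, -z); pixel columns grow to the right and rows downward; lengths in m; the calibration is good to about 2 mm. A picture is of the moment at which its call begins: read the wrist's pose just before it.
- hand_in(): hands the job in, once; it reports no verdict.
Trained networks look in a picture, given as the dict that the camera call returned (one of the last four; its "shot" number tells which), for a name from the list of things; names that differ only in an ending like _2 or _b are one class to them, and where a whole thing is asked for, a point or a joint stands for the part that bears it (a point fixed in the world has none). Each returns a list of dicts, best first, with "p" (0 to 1); they miss things now and then, are a little off and sometimes report something else, mostly with a low value. They report only what shows in the picture. A call takes as long as a camera call.
- search_frame(picture, name): "bbox" ([left, top, right, bottom] in pixels, round what is visible of it).
- masks_of(picture, name): "region" (480x640 bool, what is visible of it) and "bbox" ([left, top, right, bottom] in pixels, round what is visible of it).
- mark_of(picture, name): "pixel" ([row, column] in pixels: a listed point, or the origin of a listed thing).
The state is a dict: "time_s": time; "joint_positions": joint angles; "qvel": joint speeds; "tau": joint torques, N m; "position": TCP position; "tcp_rot": TCP orientation; "force": force on the tool from outside, world axes, zero at the start; "moment": the same for the moment, N m; "opening": opening from 0.0 (shut) to 1.0 (fully open).
Only numpy, scipy, OpenCV 4.12 (cv2) and the standard library are available. Lean on these libraries where they do the work, as an engineer would, in place of code of your own. Each camera call takes 0.05 s, during which the arm holds its last target. There are 200 camera calls.

## Task

One of the four identical plywood flaps in the top of the grey extraction box is free and rocks on its pivot; the other three are blocked from below. With the gripper's fingertips press the near half of the flaps, without forcing them, until you find the one that rocks, then push its near end down into the box until it is tilted at least 30 degrees, leave it standing open and draw clear. Nothing is to be gripped or lifted: leave the weights, the jar and the spatula where they are.

Things in the scene. Friction and masses are not known exactly. Their poses are not given: they have to be found in the camera images.
- box: low grey extraction box fixed on the bench: 240 mm (x, -115 to +125) by 508 mm (y), 90 mm high, a hollow well inside. Origin on the bench under the pivot line; -x side faces the robot, give or take its yaw. Flush in its top, four identical plywood flaps in a row along y, centred at y = +171, +57, -57, -171 mm. Three are blocked from below, unseen; which one is free changes every time.
- flap_a (a joint): tilt (rad) of the plywood flap at y = +171 mm of the box, on a pivot along y at x = 0 of the box, 5 mm under the top face. 0 = shut, flush; grows as the near end goes down into the well and the short far end rises; stop at 0.85. A blocked one lies on felt-topped packing and gives at most 0.1. The free one gives at about 2 to 4 N on its press point and stays at whatever tilt it is left.
- flap_a_press (a point): press point on the top face of the flap at y = +171 mm (113 x 98 x 10 mm: 84 mm of it on the robot's side of the pivot, 29 mm beyond): on its middle line, 60 mm from the pivot, 24 mm from the near edge; 90 mm above the bench while shut. Moves with the flap; axes as the box's while shut.
- flap_b (a joint): tilt (rad) of the plywood flap at y = +57 mm of the box, on a pivot along y at x = 0 of the box, 5 mm under the top face. 0 = shut, flush; grows as the near end goes down into the well and the short far end rises; stop at 0.85. A blocked one lies on felt-topped packing and gives at most 0.1. The free one gives at about 2 to 4 N on its press point and stays at whatever tilt it is left.
- flap_b_press (a point): press point on the top face of the flap at y = +57 mm (113 x 98 x 10 mm: 84 mm of it on the robot's side of the pivot, 29 mm beyond): on its middle line, 60 mm from the pivot, 24 mm from the near edge; 90 mm above the bench while shut. Moves with the flap; axes as the box's while shut.
- flap_c (a joint): tilt (rad) of the plywood flap at y = -57 mm of the box, on a pivot along y at x = 0 of the box, 5 mm under the top face. 0 = shut, flush; grows as the near end goes down into the well and the short far end rises; stop at 0.85. A blocked one lies on felt-topped packing and gives at most 0.1. The free one gives at about 2 to 4 N on its press point and stays at whatever tilt it is left.
- flap_c_press (a point): press point on the top face of the flap at y = -57 mm (113 x 98 x 10 mm: 84 mm of it on the robot's side of the pivot, 29 mm beyond): on its middle line, 60 mm from the pivot, 24 mm from the near edge; 90 mm above the bench while shut. Moves with the flap; axes as the box's while shut.
- flap_d (a joint): tilt (rad) of the plywood flap at y = -171 mm of the box, on a pivot along y at x = 0 of the box, 5 mm under the top face. 0 = shut, flush; grows as the near end goes down into the well and the short far end rises; stop at 0.85. A blocked one lies on felt-topped packing and gives at most 0.1. The free one gives at about 2 to 4 N on its press point and stays at whatever tilt it is left.
- flap_d_press (a point): press point on the top face of the flap at y = -171 mm (113 x 98 x 10 mm: 84 mm of it on the robot's side of the pivot, 29 mm beyond): on its middle line, 60 mm from the pivot, 24 mm from the near edge; 90 mm above the bench while shut. Moves with the flap; axes as the box's while shut.
- weight_l: loose steel disc weight, 48 mm across, 32 mm high with a small grip stud, standing on the far strip of the box's top, left half (+y). Origin at the centre of its underside. Leave alone.
- weight_r: loose steel disc weight, 48 mm across, 32 mm high with a small grip stud, standing on the far strip of the box's top, right half (-y). Origin at the centre of its underside. Leave alone.
- jar: loose closed jar, 60 mm across, 85 mm high, standing on the bench left (+y) of the box. Origin at the centre of its underside. Leave alone.
- spatula: loose spatula about 200 mm long lying on the bench right (-y) of the box. Origin under its middle, x along it. Leave alone.

How it is judged (in metres and radians):
On the way, in this order (a step that is already met when the one before it is completed fails the run):
1. the free flap rocks under the fingers (value of joint any of flap_a, flap_b, flap_c, flap_d above 0.15 rad and contact force between the fingers and box above 0.3 N).
2. the free flap is pushed open (value of joint any of flap_a, flap_b, flap_c, flap_d above 0.5 rad), for 0.2 s.
At the end, for the whole second after the job is handed in: One flap stands open at 0.5 rad or more (its stop is at 0.85) and at rest, the other three are shut (under 0.12 rad), and the weights, jar and spatula are within 20 mm of where they began (((value of joint flap_a above 0.5 rad and value of joint each of flap_b, flap_c, flap_d below 0.12 rad) or (value of joint flap_b above 0.5 rad and value of joint each of flap_a, flap_c, flap_d below 0.12 rad) or (value of joint flap_c above 0.5 rad and value of joint each of flap_a, flap_b, flap_d below 0.12 rad) or (value of joint flap_d above 0.5 rad and value of joint each of flap_a, flap_b, flap_c below 0.12 rad)) and velocity of joint each of flap_a, flap_b, flap_c, flap_d below 0.05 rad/s and distance of each of weight_l, weight_r, jar, spatula from where it was at the start of the episode below 0.02 m); the robot touches nothing.
It fails at once if a flap or the box is forced: pressed with more than 80 N (contact force between any of the fingers, the arm and box above 80 N).
It fails at once if a weight, the jar or the spatula is lifted, carried or shoved more than 20 mm (distance of any of weight_l, weight_r, jar, spatula from where it was at the start of the episode above 0.02 m).
It also fails if it takes over 42 s, if anything falls off the work surface, if the arm or the gripper's body presses on something with over 40 N, if the wrist force passes 120 N, or if a joint passes its speed limit or range.

## Working session

There is one attempt and no reset: what is moved stays moved. The work goes in short steps, Python scripts to look and compute and a tool call to move; the robot and the scene stay as the last step left them, time stands still between calls to the robot, and variables do not carry over. Pictures are saved under pics/ and viewed, about 8 in all and at most 12, crops included, and the job is handed in when it is done.

Besides the shell and the picture viewer there is one more tool, called after ">>>" as name(argument=value, ...) on one line, values as JSON. send_rows: Moves the arm, as the interface text tells. Its arguments: {"type":"object","properties":{"moves":{"type":"string"}},"required":["moves"]}

```bash
mkdir -p pics; cat > h.py <<'E'
from rig import *
import numpy as np, cv2
def world(c,px,s=None):
    """px: Nx2 (col,row) -> world points by depth"""
    px=np.asarray(px,float).reshape(-1,2)
    u=cv2.undistortPoints(px.reshape(-1,1,2),c["mtx"],np.array(c["distortion"])).reshape(-1,2)
    z=np.array([c["z_map"][int(round(r)),int(round(q))] for q,r in px])
    p=np.c_[u[:,0]*z,-u[:,1]*z,-z]
    if "origin" in c: return p@np.array(c["rotation"]).T+c["origin"]
    T=np.array(c["tool_from_camera"]); p=p@T[:3,:3].T+T[:3,3]
    return p@np.array(s["tcp_rot"]).T+s["position"]
E
python3 - <<'E'
from h import *
s=read_state();print(s)
a=capture("scene");b=capture("side")
cv2.imwrite("pics/a.png",a["image"]);cv2.imwrite("pics/b.png",b["image"])
for c in(a,b):
  for n in["box","flap_a_press","jar","weight_l","spatula"]:
    for d in mark_of(c,n)[:5]:
      r,q=d["pixel"]; print(n,round(d["p"],2),int(q),int(r),world(c,[[q,r]]).round(3))
E
```

```text
{'time_s': 0.0, 'joint_positions': array([-1.02274014e+01,  3.02809130e+01,  8.21570548e+01, -1.58759183e-03,
        6.76880592e+01, -1.02294750e+01]), 'qvel': array([-0.03279516,  0.01032611, -0.08019552,  0.05885598,  0.13539719,
        0.02012624]), 'tau': array([-5.45745443e-04, -4.40045428e+01, -1.76593530e+01,  6.32597599e-02,
        5.83207863e-02, -1.53719384e-04]), 'position': array([6.24263137e-01, 1.53310545e-04, 2.21547042e-01]), 'tcp_rot': array([[ 9.99997646e-01, -2.16918686e-03, -4.63424009e-05],
       [ 4.71349590e-05,  3.65321345e-04,  9.99999932e-01],
       [-2.16916978e-03, -9.99997581e-01,  3.65422730e-04]]), 'force': array([-0.01683845, -0.40318998,  0.60973833]), 'moment': array([0.00527685, 0.04900361, 0.02201675]), 'opening': 1.0002862004172641}
box 0.81 326 263 [[ 0.716 -0.026  0.09 ]]
box 0.49 405 242 [[0.735 0.134 0.098]]
flap_a_press 0.78 387 203 [[0.589 0.19  0.093]]
jar 0.72 447 219 [[0.605 0.358 0.013]]
weight_l 0.76 314 256 [[ 0.707 -0.046  0.108]]
weight_l 0.72 404 238 [[0.733 0.133 0.107]]
weight_l 0.34 447 216 [[0.605 0.359 0.022]]
weight_l 0.21 387 205 [[0.588 0.191 0.089]]
spatula 0.83 144 305 [[ 0.588 -0.347  0.011]]
box 0.67 335 264 [[ 0.57  -0.068  0.09 ]]
flap_a_press 0.61 286 198 [[0.588 0.207 0.09 ]]
jar 0.82 256 193 [[0.539 0.277 0.079]]
weight_l 0.84 381 242 [[ 0.694 -0.064  0.097]]
weight_l 0.69 344 198 [[0.709 0.127 0.097]]
spatula 0.89 407 375 [[ 0.574 -0.348  0.009]]
```

View pics/a.png

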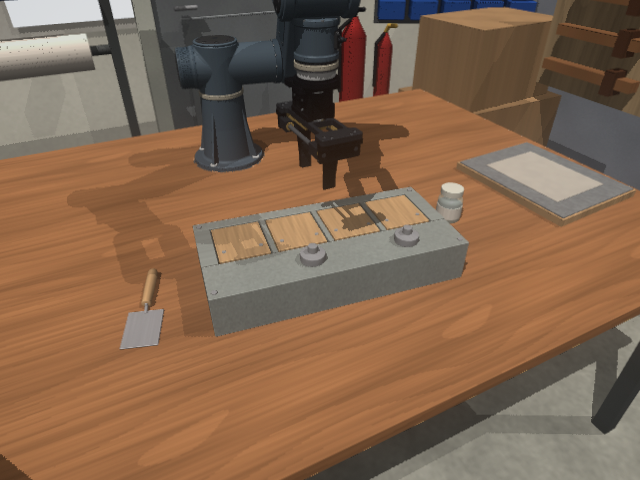

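View pics/b.png

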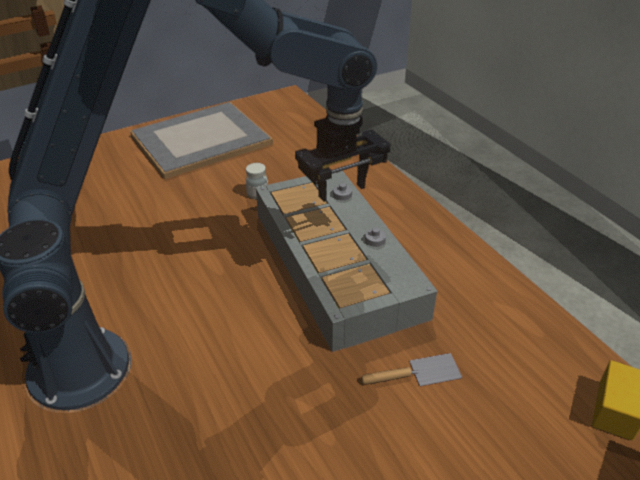

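The scene view shows the box with its four flaps (from about 238,240 to 400,212), the weights at 313,256 and 405,237, the jar at 452,200 and the spatula at 145,310. The side view agrees. Next I fit the top face and the flaps from depth.

```bash
python3 - <<'E'
from h import *
for n in("scene","side"):
  c=capture(n); R,Q=np.mgrid[150:350,180:480]
  px=np.c_[Q.ravel(),R.ravel()]; P=world(c,px); col=c["image"][px[:,1],px[:,0]].astype(int)
  m=(abs(P[:,2]-.09)<.006)&(P[:,0]>.4)&(P[:,0]<.85)&(abs(P[:,1])<.33)
  # largest blob in pixel space
  M=np.zeros((480,640),np.uint8); M[px[m,1],px[m,0]]=1
  k,L,st,_=cv2.connectedComponentsWithStats(M); big=1+st[1:,4].argmax()
  m&=L[px[:,1],px[:,0]]==big
  T=P[m]; rect=cv2.minAreaRect(T[:,:2].astype(np.float32)); print(n,m.sum(),"z",np.median(T[:,2]).round(4),rect)
  print(cv2.boxPoints(rect).round(3).tolist())
  w=m&(col[:,2]-col[:,0]>35); 
  r2=cv2.minAreaRect(P[w,:2].astype(np.float32)); print(" wood",w.sum(),r2, cv2.boxPoints(r2).round(3).tolist())
E
```

```text
scene 17253 z 0.0908 ((0.628524661064148, 0.020158231258392334), (0.5097252130508423, 0.24451316893100739), 82.76387023925781)
[[0.4749999940395355, -0.21699999272823334], [0.7179999947547913, -0.24799999594688416], [0.7820000052452087, 0.257999986410141], [0.5389999747276306, 0.2879999876022339]]
 wood 6096 ((0.6216497421264648, 0.020362436771392822), (0.512020468711853, 0.23512917757034302), 81.59252166748047) [[0.46799999475479126, -0.2160000056028366], [0.7009999752044678, -0.25], [0.7749999761581421, 0.25600001215934753], [0.5429999828338623, 0.29100000858306885]]
side 13757 z 0.0899 ((0.6277531385421753, 0.022433176636695862), (0.5165615081787109, 0.24372057616710663), 82.93304443359375)
[[0.4749999940395355, -0.21899999678134918], [0.7170000076293945, -0.24899999797344208], [0.7799999713897705, 0.2639999985694885], [0.5389999747276306, 0.2939999997615814]]
 wood 5456 ((0.6449580192565918, 0.03655393421649933), (0.479509174823761, 0.21306300163269043), 83.04639434814453) [[0.5099999904632568, -0.1889999955892563], [0.722000002861023, -0.21400000154972076], [0.7799999713897705, 0.2619999945163727], [0.5680000185966492, 0.28700000047683716]]
```

>>> send_rows(moves="0 -6.6 0 33 0;0 -6.6 0 33 0;0 -6.6 0 33 0;0 -6.6 0 33 0;0 -6.6 0 33 0;0 -6.6 0 33 0;0 0 0 0 -6.9;0 0 0 0 -6.9;0 0 0 0 -6.9;0 0 0 0 -6.9;0 0 0 0 -6.9;0 0 0 0 -6.9;0 0 0 0 -6.9;0 0 0 0 -6.9;0 0 0 0 -6.9;0 0 0 0 -6.9;0 0 0 0 -6.9;0 0 0 0 -6.9")

```text
time_s: 2.2
position: [0.5854, 0.1981, 0.2226]
tcp_rot: [[0.119, 0.0, -0.993], [0.993, 0.0, 0.119], [0.0, -1.0, -0.0]]
force: [-0.0, 0.5, 0.5]
opening: 0.006
```

>>> send_rows(moves="0 0 24 0 0;0 0 24 0 0;0 0 24 0 0;0 0 24 0 0;0 0 24 0 0;0 0 2 0 0;0 0 2 0 0;0 0 0 0 0;0 0 0 0 0")

```text
time_s: 2.95
position: [0.5867, 0.1983, 0.1001]
tcp_rot: [[0.125, 0.003, -0.992], [0.992, 0.0, 0.125], [0.001, -1.0, -0.003]]
force: [-0.3, -0.7, -0.7]
opening: 0.006
```

>>> send_rows(moves="0 0 2 0 0;0 0 2 0 0;0 0 2 0 0;0 0 2 0 0;0 0 1 0 0;0 0 0 0 0;0 0 0 0 0")

```text
time_s: 3.53
position: [0.5855, 0.1981, 0.0899]
tcp_rot: [[0.125, 0.0, -0.992], [0.992, 0.0, 0.125], [0.0, -1.0, -0.0]]
force: [-1.2, 0.2, 2.8]
opening: 0.009
```

In contact on flap a. Pressing on in small steps.

>>> send_rows(moves="0 0 1 0 0;0 0 1 0 0;0 0 1 0 0;0 0 0 0 0;0 0 0 0 0")

```text
time_s: 3.95
position: [0.5855, 0.1981, 0.0891]
tcp_rot: [[0.125, 0.001, -0.992], [0.992, -0.0, 0.125], [0.0, -1.0, -0.001]]
force: [-3.8, -0.8, 15.9]
opening: 0.008
```

16 N with under 1 mm of give, so flap a is blocked. On to b.

>>> send_rows(moves="0 0 -10 0 0;0 0 -10 0 0;0 -19 0 0 0;0 -19 0 0 0;0 -19 0 0 0;0 -19 0 0 0;0 -19 0 0 0;0 -19 0 0 0;0 0 6 0 0;0 0 6 0 0;0 0 2 0 0;0 0 2 0 0;0 0 2 0 0;0 0 2 0 0;0 0 0 0 0;0 0 0 0 0")

```text
time_s: 5.28
position: [0.5706, 0.0857, 0.089]
tcp_rot: [[0.123, -0.0, -0.992], [0.992, -0.001, 0.123], [-0.001, -1.0, 0.0]]
force: [-4.3, -2.3, 17.1]
opening: 0.003
```

>>> send_rows(moves="0 0 1 0 0;0 0 1 0 0;0 0 0 0 0;0 0 0 0 0")

```text
time_s: 5.62
position: [0.5706, 0.0857, 0.0885]
tcp_rot: [[0.123, 0.0, -0.992], [0.992, -0.001, 0.123], [-0.001, -1.0, -0.0]]
force: [-7.1, -1.9, 26.2]
opening: 0.006
```

Flap b is blocked too (26 N, no real give). On to c, to about the same height.

>>> send_rows(moves="0 0 -10 0 0;0 0 -12 0 0;0 -19 0 0 0;0 -19 0 0 0;0 -19 0 0 0;0 -19 0 0 0;0 -19 0 0 0;0 -19 0 0 0;0 0 6 0 0;0 0 6 0 0;0 0 2 0 0;0 0 2 0 0;0 0 2 0 0;0 0 2 0 0;0 0 0 0 0;0 0 0 0 0")

```text
time_s: 6.95
position: [0.5562, -0.0268, 0.0889]
tcp_rot: [[0.123, -0.001, -0.992], [0.992, 0.0, 0.123], [-0.0, -1.0, 0.001]]
force: [-5.6, 0.9, 18.7]
opening: 0.007
```

c is blocked as well (19 N). On to d.

>>> send_rows(moves="0 0 -10 0 0;0 0 -10 0 0;0 -19 0 0 0;0 -19 0 0 0;0 -19 0 0 0;0 -19 0 0 0;0 -19 0 0 0;0 -19 0 0 0;0 0 6 0 0;0 0 6 0 0;0 0 2 0 0;0 0 2 0 0;0 0 2 0 0;0 0 2 0 0;0 0 0 0 0;0 0 0 0 0")

```text
time_s: 8.28
position: [0.5429, -0.1409, 0.0865]
tcp_rot: [[0.125, 0.001, -0.992], [0.992, -0.0, 0.125], [-0.0, -1.0, -0.001]]
force: [0.1, 0.3, 0.0]
opening: 0.008
```

Flap d gives with almost no force: it is the free one. Pushing it down gently.

>>> send_rows(moves="0 0 2 0 0;0 0 2 0 0;0 0 2 0 0;0 0 2 0 0;0 0 2 0 0;0 0 0 0 0")

```text
time_s: 8.78
position: [0.543, -0.1416, 0.0763]
tcp_rot: [[0.125, 0.001, -0.992], [0.992, -0.001, 0.125], [-0.001, -1.0, -0.001]]
force: [0.7, 0.2, 1.8]
opening: 0.008
```

>>> send_rows(moves="0 0 2 0 0;0 0 2 0 0;0 0 2 0 0;0 0 2 0 0;0 0 2 0 0;0 0 2 0 0;0 0 2 0 0;0 0 2 0 0;0 0 2 0 0;0 0 2 0 0;0 0 2 0 0;0 0 2 0 0;0 0 2 0 0;0 0 2 0 0;0 0 2 0 0;0 0 0 0 0;0 0 0 0 0;0 0 0 0 0")

```text
time_s: 10.28
position: [0.542, -0.1411, 0.0462]
tcp_rot: [[0.125, -0.001, -0.992], [0.992, 0.001, 0.125], [0.0, -1.0, 0.001]]
force: [-0.0, -1.0, -0.8]
opening: 0.006
```

>>> send_rows(moves="0 0 -4 0 0;0 0 -8 0 0;0 0 -15 0 0;0 0 -25 0 0;0 0 -30 0 0;0 0 -30 0 0;0 0 -30 0 0;0 0 -20 0 0;0 20 0 20 0;0 20 0 20 0;0 0 0 0 0")

```text
time_s: 11.2
position: [0.5033, -0.0924, 0.2092]
tcp_rot: [[0.124, -0.005, -0.992], [0.992, 0.003, 0.124], [0.003, -1.0, 0.005]]
force: [-0.5, 0.7, 0.2]
opening: 0.006
```

```bash
python3 - <<'E'
from h import *
s=read_state();print(s["time_s"],s["position"],s["force"])
a=capture("scene");c=capture("side")
cv2.imwrite("pics/c.png",np.hstack([cv2.resize(a["image"][180:360,100:480],None,fx=1.05,fy=1.05),cv2.resize(c["image"][140:400,220:480],(399,189))]))
ey=np.array([.1253,.992]);ex=np.array([.992,-.1253]);O=np.array([.623,.0216])
R,Q=np.mgrid[150:400,150:480];px=np.c_[Q.ravel(),R.ravel()]
for k in(a,c):
  P=world(k,px);X=(P[:,:2]-O)@ex*1e3;Y=(P[:,:2]-O)@ey*1e3
  for n,y in zip("abcd",(171,57,-57,-171)):
    m=(abs(Y-y)<38)&(X>-78)&(X<22)&(P[:,2]>.02)&(P[:,2]<.13)
    f=np.polyfit(X[m],P[m,2]*1e3,1) if m.sum()>20 else None
    print(n,m.sum(),None if f is None else (np.arctan(f[0]).round(3),f[1].round(1)))
  for n in["jar","weight_l","spatula"]:
    for d in mark_of(k,n)[:3]:
      r,q=d["pixel"]; print(n,round(d["p"],2),int(q),int(r),world(k,[[q,r]]).round(3))
E
```

```text
11.2 [ 0.50327113 -0.09244502  0.20924941] [-0.50308038  0.66637297  0.19525851]
a 833 (np.float64(0.01), np.float64(91.0))
b 919 (np.float64(0.01), np.float64(90.9))
c 1013 (np.float64(0.009), np.float64(90.9))
d 363 (np.float64(0.805), np.float64(82.9))
jar 0.93 446 218 [[0.602 0.358 0.014]]
jar 0.38 292 221 [[ 0.555 -0.024  0.089]]
weight_l 0.69 403 236 [[0.729 0.134 0.109]]
weight_l 0.59 313 258 [[ 0.711 -0.05   0.108]]
spatula 0.75 146 306 [[ 0.59  -0.345  0.008]]
a 221 (np.float64(0.034), np.float64(91.2))
b 215 (np.float64(0.133), np.float64(97.7))
c 990 (np.float64(0.021), np.float64(90.3))
d 1179 (np.float64(0.737), np.float64(91.8))
jar 0.96 256 191 [[0.54  0.282 0.08 ]]
weight_l 0.81 341 197 [[0.705 0.131 0.097]]
weight_l 0.55 377 239 [[ 0.686 -0.057  0.106]]
spatula 0.81 408 374 [[ 0.574 -0.349  0.013]]
```

View pics/c.png

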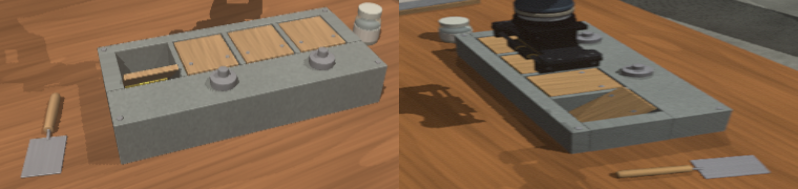

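```bash
python3 -c "
from rig import *
print(hand_in())"
```

```text
the job is handed in; nothing more can be done
None
```

Flap d (y = -171 mm) was the free one. I pushed its near end down into the box, left it standing open and drew the arm clear. The job was handed in at about 11 s of the 42 s allowed. No verdict is reported.

- **Finding it:** I pressed a, b and c in turn with the fingers shut. They held against 16, 26 and 19 N with under about 2 mm of give. Flap d gave way at under 2 N as read at the end of each press.
- **Open flap:** depth fits put d at 0.74 rad in the side view and 0.81 rad in the scene view. The two disagree slightly, but both are above the 0.5 rad needed.
- **Other flaps:** a, b and c fit at about 0.01 rad in the scene view. The side view gave 0.13 rad for b, just over the 0.12 limit. The gripper partly hid b in that view, so I discounted that reading, and the last picture shows b flush.
- **Weights, jar and spatula:** they appear where they began. Marks before and after agree within about 10 mm, roughly what the marking network can resolve.
- **Arm:** it ended about 0.12 m above the box top, touching nothing. The highest force I saw was about 27 N, but I read it only at the end of each move.

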